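# Roll a lying vial through a label reader with a hand pad

## Robot

A 6-joint arm with a two-finger parallel gripper is mounted at the origin on a cart in front of the work surface, level with it; the furniture and walls round the work are solid. World frame = base frame: x ahead of the robot, y to its left, z up, the work surface at z = 0. Lengths are in mm, angles in rad, forces in N, time in s.
With the tool pointing down it reaches from about 250 to 775 mm from the base axis. Payload 4 kg.
Tool frame: the origin (TCP) lies between the finger pads; the fingertips stand 19 mm ahead of it and the grasp point (between the pads) is the TCP; z points along the fingers, y is the direction in which the jaws open and shut (so a half turn about z gives the same grasp; the last joint's range is limited). The gripper opens to 94 mm and grips with 3 to 60 N. Pads are 16 mm wide; open, the fingers measure 119 mm over their backs; the gripper's body (75 mm by 177 mm) begins 78 mm behind the grasp point.
Start: joints at [-1.223, 0.087, 1.371, -0, 1.684, -0.103], TCP at [239.628, -495.075, 198.506] pointing down, gripper open.
Joint ranges: [-3.1, 3.1], [-0.76, 2.03], [0.27, 2.55], [-1.08, 4.22], [0.17, 2.65], [-2.57, 2.57]. Speed limits (rad/s): [2.79, 2.79, 3.14, 3.14, 3.14, 3.14].

## Interface

Orientations are given as a unit quaternion [w, x, y, z].
In Python, from station import manip, viewer gives the robot as it stands.
- The arm moves only by the tool send_rows, never from a script. Its argument "motion" is one flat list of numbers, 5 for each row, row after row: the opening, from 0 (shut) to 1 (fully open), then the shift along the world's x, y, z normalised to -1 to 1, where 1 is 100 mm, then the turn about the world's z normalised to -1 to 1, where 1 is 60 degrees. In form: [jaw, x, y, z, twist, jaw, x, y, z, twist, ...]. A call has 1 to 8 rows; each row is the pose to reach, as a shift and turn from the pose commanded when the call began; what a row does not reach only later rows make up. A row lasts 1/8 s, in which the tool goes at most 62.5 mm and 10.7 degrees, less where a joint would pass 70% of its speed; a pose out of reach is approached as far as the arm can. A call with a number of a shift or a turn outside -1 to 1 is refused whole. A call with a gripper value outside its range is refused whole. The fingers move at their own pace and stop on an object; "force" is the grip in N (left out, the last holds). Time passes only in rows, so rows that repeat a pose let the fingers close. It gives the time, the measured TCP pose, the force and the opening at its end, in the units of the state.
- manip.get_obs(): the state, without advancing time (a new reading comes with each control period).
- viewer.snapshot(name): name is "side" or "top" or "wrist"; returns the picture (384x512x3 uint8, red, green, blue); there is no depth.
- viewer.calibration(name): a dict with "fx", "fy", "cx", "cy" (pixels), "R" (3x3) and "t" (3): a world point X has camera coordinates R X + t. Camera axes: x right, y down, z forward; pixel columns grow to the right and rows downward; lengths in mm; the calibration is good to about 2 mm. The wrist camera is an equidistant fisheye: a pixel r from the principal point sees the ray r / f radians off the axis. A picture is of the moment at which its call begins: read the wrist's pose just before it. calibration takes no time and is no camera call; for the wrist camera it gives the pose at the moment of the call.
- manip.finish_job(): hands the job in, once; it reports no verdict.
Trained networks look in the newest picture that a camera, given by its name, has taken for a name from the list of things; names that differ only in an ending like _2 or _b are one class to them, and where a whole thing is asked for, a point or a joint stands for the part that bears it (a point fixed in the world has none). Each returns a list of dicts, best first, with "conf" (0 to 1); they miss things now and then, are a little off and sometimes report something else, mostly with a low value. They report only what shows in the picture. A call takes as long as a camera call. They do not tell look-alikes from the thing itself.
- viewer.recognise(thing, camera): "location" ([x, y, z] in mm, in world coordinates, good to about 4 mm: the middle of the surface that is visible of it).
- viewer.pinpoint(thing, camera): "location" ([x, y, z] in mm, in world coordinates, good to about 4 mm: a listed point, or the origin of a listed thing).
The state is a dict: "t": time; "qpos": joint angles; "dq": joint speeds; "joint_torque": joint torques, N m; "position": TCP position; "tool_rot": TCP orientation; "force": force on the tool from outside, world axes, zero at the start; "ft_torque": the same for the moment, N m; "width": finger opening in mm.
Only numpy, scipy, OpenCV 4.12 (cv2) and the standard library are available. Lean on these libraries where they do the work, as an engineer would, in place of code of your own. Each camera call takes 0.05 s, during which the arm holds its last target. There are 200 camera calls.

## Task

Take the flat hand pad by its orange grip, lay its sole on top of the glass vial lying in the label reader and, pressing gently but firmly, roll the vial forward under it over the sprung steel bar, sinking the bar, and on against the sprung blue stop until the stop is pushed fully in; then lift the pad so that the vial is left lying between bar and stop. Move the vial only by the sole pressing on it from above, never with the fingers or by shoving it from behind, and do not crush it. Finally set the pad flat on the bench, let go, and leave everything else where it stands.

Things in the scene. Friction and masses are not known exactly. Their poses are not given: they have to be found in the camera images.
- reader: Low white label reader fixed to the bench, 140 x 120 x 22 mm. Origin on the bench, mid-width; housing spans x -60 to +80 mm. +x is the roll direction, to the blue stop; z up. Flat bed 22 mm above origin. Side guides: 9 mm above the bed, inner faces at y = +-53 mm. Sprung bar across at x = +26 mm, stop's face at x = +56 mm; stop and the block behind it rise 16 mm over the bed, below the vial's top.
- sprung_bar (a joint): Travel of the round steel bar (radius 5 mm, 90 mm long along the reader's y), m: 0 = up, standing 4.5 mm above the bed; grows as it is pressed down, flush at 0.0045, at most 0.006. Its spring starts to give at 3 N, is flush at 5.3 N, and lifts the bar again when free.
- reader_home (a point): Point where the vial's long axis lies when the vial is home: 40 mm along +x from the reader's origin, 36.6 mm up, on the reader's centre line. The vial has about 3 mm of play in all there between bar and stop.
- vial: Glass vial, green band, white cap, lying on the bed before the bar, axis along the reader's y within 0.05 rad. Body: cylinder 29.2 mm in diameter, 63 mm long; with the narrower cap 73 mm. Origin: centre of its base; z runs along its axis to the cap; x, y turn as it rolls. About 50 g. It rolls half as far as the sole on it moves. 11 to 16 N on top is right for bar and stop; over 20 N crushes it.
- vial_middle (a point): Point on the vial's long axis 30 mm from its base, near its centre of mass.
- roll_pad: Hand pad, about 0.16 kg, loose, flat on the bench (nearer the robot than the reader or to its left): aluminium plate with black rubber sole, 120 (its x) x 64 (its y) x 9 mm; in its middle an upright orange grip 20 mm thick (x), 50 mm long (y), up to 55 mm above the sole. Origin: centre of the sole's underside, z up. In use its x lies along the reader's x, either way round.
- pad_grip (a point): Point inside the orange grip, 36 mm above the sole, where to take it with the fingers closing along the pad's x.
- tip_box: Clear pipette tip box, 91 x 122 x 69 mm, bystander in the other of these two places. Origin: centre of its underside.
- yellow_vial: Standing yellow vial, 30 mm in diameter, 65 mm tall, bystander. Origin: centre of its underside.
- wash_bottle: White wash bottle with blue cap, 104 x 68 x 224 mm, bystander. Origin: centre of its underside.
- sprung_stop (a joint): Travel of the blue stop block (12 x 100 x 16 mm) along the reader's +x, m: 0 = out, its face at x = +56 mm; 0.005 = fully in. Its spring starts to give at 4.8 N, is fully in at 6.3 N, and pushes it out again slowly. Only friction under the sole can drive the vial against it: with too light a pressure the sole slips over the vial and the stop stays out.
There are look-alikes about, which are no part of the job. What is shaped like the roll_pad but yellow is not meant.

How it is judged:
By the outcome, as a careful person would: the job done as asked, in the order asked, and still so for the second after the job is handed in, with the robot touching nothing.
It also fails if it takes over 72 s, if anything falls off the work surface, if the arm or the gripper's body presses on something with over 40 N, if the wrist force passes 120 N, or if a joint passes its speed limit or range.

## Working session

There is one attempt and no reset: what is moved stays moved. The work goes in short steps, Python scripts to look and compute and a tool call to move; the robot and the scene stay as the last step left them, time stands still between calls to the robot, and variables do not carry over. Pictures are saved under pics/ and viewed, about 8 in all and at most 12, crops included, and the job is handed in when it is done.

Besides the shell and the picture viewer there is one more tool, called after ">>>" by a JSON object that holds its "op" and its "data". send_rows: Moves the arm, as the interface text tells. Its arguments: {"type":"object","properties":{"motion":{"type":"array"},"force":{"type":"number"}},"required":["motion"]}

```bash
mkdir -p pics; ls
cat > h.py <<'E'
from station import manip, viewer
import numpy as np, cv2
def snap(c,n):
    im=viewer.snapshot(c); cv2.imwrite(f'pics/{n}.png',im[:,:,::-1].copy()); return im
def r(a): return np.round(np.array(a,float),3).tolist()
E
python3 - <<'E'
from h import *
a=snap('top','top0'); b=snap('side','side0')
cv2.imwrite('pics/both.png',cv2.resize(np.hstack([a,b])[:,:,::-1],(800,300)))
for c in ['top','side']:
    for t in ['reader','roll_pad','vial','vial_middle','pad_grip','reader_home','tip_box','yellow_vial','wash_bottle']:
        print(c,t,[(r(d['location']),round(d['conf'],2)) for d in viewer.pinpoint(t,c)][:3])
o=manip.get_obs(); print(o)
E
```

```text
pics
top reader []
top roll_pad [([591.1, 352.3, -0.5], 0.91), ([418.1, 460.1, -2.6], 0.74), ([786.1, -20.2, 0.1], 0.53)]
top vial [([691.0, -0.3, 36.6], 0.66)]
top vial_middle [([656.7, 6.1, 38.6], 0.47)]
top pad_grip [([587.0, 352.1, 35.9], 0.9), ([420.2, 460.8, 37.1], 0.86)]
top reader_home [([677.9, 67.1, 34.9], 0.66)]
top tip_box [([444.2, -60.9, 4.8], 0.74), ([678.1, 66.0, 31.9], 0.4)]
top yellow_vial [([782.3, -19.3, 1.2], 0.58)]
top wash_bottle [([618.0, -492.1, 0.7], 0.79)]
side reader [([667.9, 30.9, 0.4], 0.97)]
side roll_pad [([427.1, 460.3, -0.5], 0.94), ([583.7, 356.2, -0.8], 0.68)]
side vial [([689.1, 0.2, 34.3], 0.64)]
side vial_middle [([660.8, 3.9, 36.5], 0.54)]
side pad_grip [([586.5, 356.5, 38.9], 0.88), ([425.6, 460.4, 36.8], 0.64)]
side reader_home [([679.9, 68.3, 34.8], 0.79)]
side tip_box [([587.5, 351.8, 38.1], 0.69), ([442.5, -63.1, -1.1], 0.63)]
side yellow_vial [([678.1, 63.4, 37.2], 0.66), ([787.4, -22.9, -1.8], 0.59)]
side wash_bottle [([617.3, -493.1, -1.9], 0.56), ([660.5, 6.1, 36.0], 0.24)]
{'t': 1.0, 'qpos': array([-1.22309119e+00,  8.71853849e-02,  1.37067476e+00, -1.51616837e-05,
        1.68354968e+00, -1.03104610e-01]), 'dq': array([ 0.0012145 ,  0.00026413,  0.00170028, -0.00095212, -0.00065219,
        0.000735  ]), 'joint_torque': array([ 1.88161372e-03, -3.40050495e+01, -3.02604139e+01,  7.20131979e-02,
        2.37082096e-02,  1.83342775e-05]), 'position': array([ 239.63638262, -495.10084338,  198.5266971 ]), 'tool_rot': array([9.16476267e-05, 9.74703884e-01, 2.23500181e-01, 3.67543533e-06]), 'force': array([ 0.06970376, -0.24067292, -0.20188975]), 'ft_torque': array([-0.02569802,  0.04256047, -0.009005  ]), 'width': 94.24363851322144}
```

View pics/top0.png

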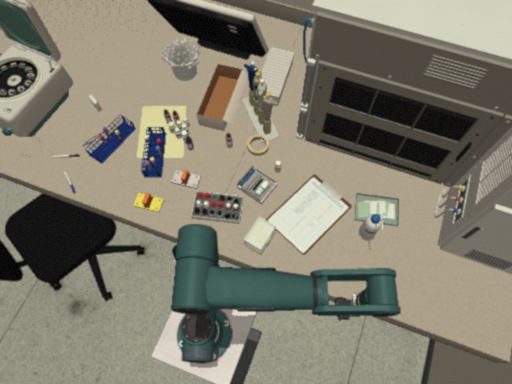

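View pics/side0.png

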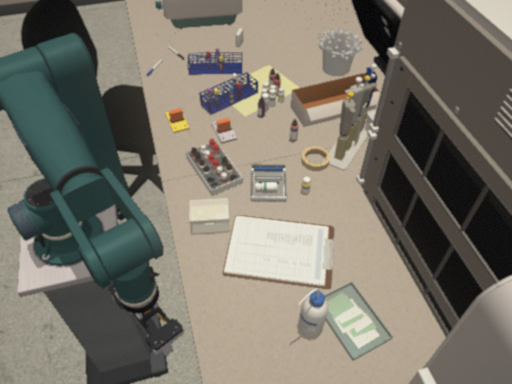

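The pad with the orange grip on a light plate is at top (185,178), about (588,353) in the world. The yellow look-alike is at (148,202). The reader with the vial is at (257,183), rolling roughly along +y. I'm moving towards the reader for a close wrist view.

>>> {"op": "send_rows", "data": {"motion": [1, 0.3, 0.5, 0.5, -0.1, 1, 0.6, 1, 1, -0.2, 1, 0.6, 1, 1, -0.2]}}

```text
t: 1.38
position: [301.0, -394.0, 302.0]
tool_rot: [0.002, 0.993, 0.121, 0.001]
force: [0.7, -0.3, -0.2]
width: 94.1
```

>>> {"op": "send_rows", "data": {"motion": [1, 0.4, 0.5, 0, -0.1, 1, 0.8, 1, 0, -0.2, 1, 0.8, 1, 0, -0.2]}}

```text
t: 1.75
position: [381.6, -292.1, 299.0]
tool_rot: [0.0, 1.0, 0.019, 0.001]
force: [-0.5, -1.1, -0.7]
width: 94.0
```

>>> {"op": "send_rows", "data": {"motion": [1, 0.4, 0.5, 0, 0, 1, 0.8, 1, 0, 0, 1, 0.8, 1, 0, 0]}}

```text
t: 2.12
position: [460.9, -193.2, 298.1]
tool_rot: [-0.0, 1.0, 0.019, -0.0]
force: [-0.3, 0.3, 0.3]
width: 94.0
```

>>> {"op": "send_rows", "data": {"motion": [1, 0.4, 0.5, 0, 0, 1, 0.8, 1, 0, 0, 1, 0.8, 1, 0, 0]}}

```text
t: 2.5
position: [540.6, -94.3, 297.4]
tool_rot: [-0.0, 1.0, 0.018, -0.001]
force: [-1.0, 0.1, -0.7]
width: 93.8
```

>>> {"op": "send_rows", "data": {"motion": [1, 0.2, 0.5, 0, 0, 1, 0.4, 1, 0, 0, 1, 0.4, 1, 0, 0]}}

```text
t: 2.88
position: [579.8, 5.0, 297.9]
tool_rot: [0.0, 1.0, 0.017, -0.001]
force: [0.0, -0.4, -1.2]
width: 93.8
```

Run:
```python
from h import *
a=snap('wrist','w0')
for t in ['reader','roll_pad','vial','vial_middle','pad_grip','reader_home']:
    print(t,[(r(d['location']),round(d['conf'],2)) for d in viewer.pinpoint(t,'wrist')][:3])
o=manip.get_obs(); print(o['t'],r(o['position']),r(o['qpos']),r(o['tool_rot'])); 
c=viewer.calibration('wrist'); print({k:r(v) for k,v in c.items()}, (-c['R'].T@c['t']))
```

```text
reader [([669.4, 33.1, 4.4], 0.84)]
roll_pad [([587.9, 357.2, 2.1], 0.89), ([421.3, 462.4, 0.1], 0.82)]
vial [([687.5, -9.3, 37.8], 0.78)]
vial_middle [([659.5, 3.9, 38.9], 0.93)]
pad_grip [([417.8, 458.8, 35.5], 0.84), ([586.8, 355.2, 37.7], 0.67)]
reader_home [([676.5, 67.3, 35.2], 0.69)]
3.225 [579.319, 3.173, 298.853] [-0.092, 0.157, 1.096, -0.0, 1.888, 1.449] [0.0, 1.0, 0.015, 0.0]
{'fx': 297.319, 'fy': 297.319, 'cx': 256.919, 'cy': 190.526, 'R': [[0.029, -1.0, -0.0], [-0.969, -0.028, 0.247], [-0.247, -0.007, -0.969]], 't': [-13.649, 509.246, 630.887]} [649.44756156   4.89032663 485.52048486]
```

View pics/w0.png

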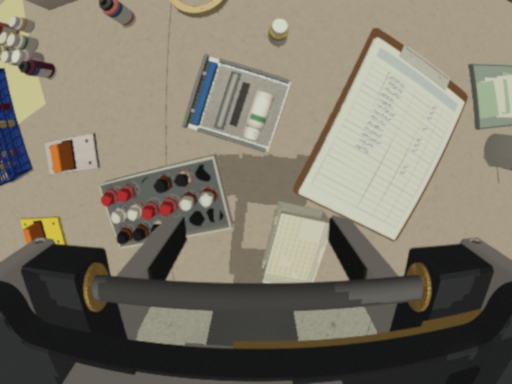

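The wrist view shows the reader at about (240,103): blue stop at left (203,90), steel bar (240,105), vial (258,115). The target pad is at (72,155) and the yellow one at (42,232). I'll zoom in to measure.

```bash
python3 - <<'E'
from h import *
a=cv2.imread('pics/w0.png')
c1=cv2.resize(a[45:160,180:300],None,fx=5,fy=5,interpolation=cv2.INTER_CUBIC)
c2=cv2.resize(a[125:185,35:110],None,fx=2.6,fy=2.6,interpolation=cv2.INTER_CUBIC)
o=np.zeros((575,800,3),np.uint8); o[:,:600]=c1; o[:c2.shape[0],604:604+c2.shape[1]]=c2
cv2.imwrite('pics/crop.png',o)
E
cat >> h.py <<'E'
def unproj(px,z,c):
    px=np.atleast_2d(px).astype(float); d=(px-[c['cx'],c['cy']]); rr=np.linalg.norm(d,axis=1); th=rr/c['fx']
    v=np.c_[d/rr[:,None]*np.sin(th)[:,None],np.cos(th)]; R=np.array(c['R']); w=v@R; C=-R.T@np.array(c['t'])
    return C+w*((z-C[2])/w[:,2])[:,None]
E
```

```text
(no output)
```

View pics/crop.png

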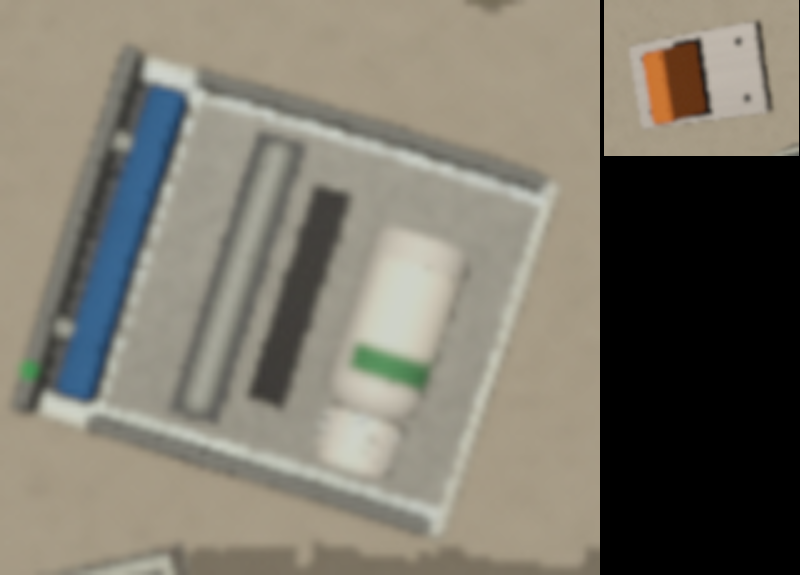

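Run:
```python
from h import *
c=viewer.calibration('wrist')
f=lambda p:np.array(p,float)/5+[180,45]
g=lambda p:(np.array(p,float)-[604,0])/2.6+[35,125]
yaw=lambda d:np.degrees(np.arctan2(d[1],d[0]))
bar=unproj(f([[278,140],[198,412]]),26,c); rear=unproj(f([[548,190],[437,528]]),26,c); v=unproj(f([[430,240],[355,468]]),38,c)
stop=unproj(f([[170,90],[75,395]]),38,c)
pad=unproj(g([[632,45],[758,22],[770,108],[645,127]]),9,c)
for n,q in [('bar',bar),('rear',rear),('vial',v),('stop',stop)]:
    d=q[0]-q[1]; print(n,r(q),r(q.mean(0)),np.linalg.norm(d),yaw(d)+90)
print('pad',r(pad),r(pad.mean(0)),yaw(pad[0]-pad[1]),yaw(pad[3]-pad[2]),yaw(pad[0]-pad[3]),[np.linalg.norm(pad[i]-pad[i-1]) for i in range(4)])
```

```text
bar [[716.198, 39.492, 26.0], [631.147, 62.136, 26.0]] [673.673, 50.814, 26.0] 88.01334373744564 75.09172743023277
rear [[703.214, -43.334, 26.0], [596.721, -12.734, 26.0]] [649.967, -28.034, 26.0] 110.80202355305417 73.96794026740045
vial [[685.013, -7.397, 38.0], [615.591, 12.971, 38.0]] [650.302, 2.787, 38.0] 72.34823067418121 73.64837167074876
stop [[730.011, 71.501, 38.0], [636.62, 98.5, 38.0]] [683.315, 85.001, 38.0] 97.2157074337606 73.8755006151976
pad [[612.163, 411.387, 9.0], [623.915, 292.533, 9.0], [564.195, 286.273, 9.0], [549.96, 404.789, 9.0]] [587.558, 348.746, 9.0] 95.6468919148235 96.84883631365585 6.05458763030681 [np.float64(62.55157817043207), np.float64(119.43403121859323), np.float64(60.0471288191532), np.float64(119.36782870855339)]
```

>>> {"op": "send_rows", "data": {"motion": [0.7, 0, 0.5, 0, 0.08, 0.7, 0, 1, 0, 0.08]}}

```text
t: 3.48
position: [579.7, 104.4, 298.7]
tool_rot: [0.0, 0.998, 0.056, 0.0]
force: [0.2, 0.2, 0.3]
width: 77.4
```

>>> {"op": "send_rows", "data": {"motion": [0.7, 0, 0.5, 0, 0, 0.7, 0, 1, 0, 0]}}

```text
t: 3.72
position: [579.7, 205.4, 298.8]
tool_rot: [0.0, 0.998, 0.057, 0.0]
force: [0.4, -0.1, 0.7]
width: 65.9
```

>>> {"op": "send_rows", "data": {"motion": [0.7, 0.04, 0.5, -0.3, 0, 0.7, 0.08, 1, -0.6, 0, 0.7, 0.08, 1, -0.6, 0]}}

```text
t: 4.1
position: [585.8, 306.7, 233.5]
tool_rot: [0.001, 0.998, 0.06, -0.004]
force: [0.4, -1.2, -0.3]
width: 66.0
```

>>> {"op": "send_rows", "data": {"motion": [0.7, 0, 0.48, -0.6, 0, 0.7, 0, 0.48, -0.8, 0, 0.7, 0, 0.48, -0.8, 0]}}

```text
t: 4.47
position: [586.6, 351.1, 155.6]
tool_rot: [0.002, 0.998, 0.057, -0.003]
force: [0.6, 0.4, 0.9]
width: 65.6
```

Run:
```python
from h import *
a=snap('wrist','w1')
for t in ['roll_pad','pad_grip']:
    print(t,[(r(d['location']),round(d['conf'],2)) for d in viewer.pinpoint(t,'wrist')][:3])
o=manip.get_obs(); print(o['t'],r(o['position']),r(o['qpos']),r(o['tool_rot']));
```

```text
roll_pad [([588.1, 358.0, 0.2], 0.6)]
pad_grip [([585.8, 353.2, 37.3], 0.64)]
4.625 [589.209, 351.855, 161.671] [0.456, 0.4, 1.064, -0.001, 1.673, 1.913] [-0.001, 0.998, 0.057, 0.002]
```

View pics/w1.png

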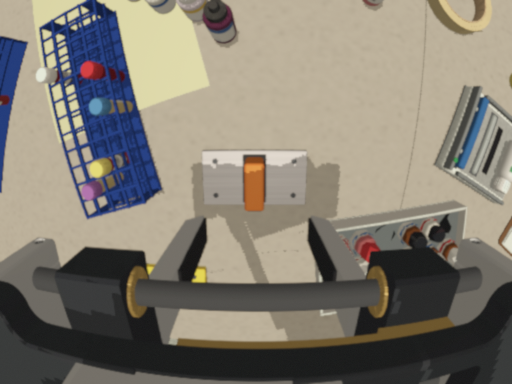

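Run:
```python
from h import *
c=viewer.calibration('wrist')
q=unproj([[203,151],[306,150],[306,205],[203,205]],9,c); print(r(q),r(q.mean(0)))
print('grip top',r(unproj([[244,155],[265,155],[264,211],[245,211]],55,c)))
for z in (20,60): print('box',r(unproj([[322,215],[320,310],[365,245]],z,c)))
print(r(manip.get_obs()['position']))
```

```text
[[613.362, 417.684, 9.0], [627.938, 299.357, 9.0], [562.385, 289.508, 9.0], [548.243, 412.878, 9.0]] [587.982, 354.857, 9.0]
grip top [[619.704, 368.345, 55.0], [622.055, 347.61, 55.0], [564.06, 341.693, 55.0], [561.81, 361.291, 55.0]]
box [[555.312, 270.521, 20.0], [418.047, 245.353, 20.0], [521.082, 206.353, 20.0]]
box [[567.833, 281.323, 60.0], [447.274, 259.218, 60.0], [537.769, 224.965, 60.0]]
[589.209, 351.855, 161.671]
```

>>> {"op": "send_rows", "data": {"motion": [0.7, 0, 0.03, -0.5, 0.01, 0.7, 0, 0.03, -0.8, 0.01, 0.7, 0, 0.03, -0.8, 0.01]}}

```text
t: 5.0
position: [587.2, 354.5, 77.7]
tool_rot: [0.001, 0.998, 0.062, -0.001]
force: [-0.8, -0.7, 0.4]
width: 65.7
```

```bash
python3 -c "
from h import *
o=manip.get_obs(); print(o['t'],r(o['position']),r(o['force']),r(o['tool_rot']))"
```

```text
5.0 [587.225, 354.472, 77.716] [-0.797, -0.698, 0.382] [0.001, 0.998, 0.062, -0.001]
```

>>> {"op": "send_rows", "data": {"motion": [0.7, 0, 0, -0.3, 0, 0.7, 0, 0, -0.41, 0, 0.7, 0, 0, -0.41, 0, 0, 0, 0, -0.41, 0, 0, 0, 0, -0.41, 0, 0, 0, 0, -0.41, 0, 0, 0, 0, -0.41, 0, 0, 0, 0, -0.41, 0], "force": 55}}

```text
t: 6.0
position: [587.7, 355.6, 37.6]
tool_rot: [0.0, 0.998, 0.063, 0.0]
force: [-0.3, 0.2, 0.2]
width: 19.6
```

>>> {"op": "send_rows", "data": {"motion": [0, 0, 0, 0, 0, 0, 0, 0, 0, 0]}}

```text
t: 6.25
position: [587.7, 355.6, 37.6]
tool_rot: [0.0, 0.998, 0.063, -0.0]
force: [-0.3, -1.4, 0.9]
width: 19.2
```

>>> {"op": "send_rows", "data": {"motion": [0, 0, 0, 0.4, 0, 0, 0, 0, 1, 0, 0, 0, 0, 1, 0]}}

```text
t: 6.62
position: [590.8, 357.9, 145.0]
tool_rot: [-0.003, 0.998, 0.063, 0.006]
force: [-0.4, -0.1, -1.4]
width: 19.5
```

>>> {"op": "send_rows", "data": {"motion": [0, 0.1, -0.5, 0.3, -0.1, 0, 0.15, -1, 0.3, -0.1, 0, 0.15, -1, 0.3, -0.1]}}

```text
t: 7.0
position: [602.8, 252.5, 166.1]
tool_rot: [0.001, 1.0, 0.008, -0.001]
force: [-0.5, 1.2, -2.2]
width: 19.2
```

>>> {"op": "send_rows", "data": {"motion": [0, 0.1, -0.5, 0, -0.1, 0, 0.15, -1, 0, -0.1, 0, 0.15, -1, 0, -0.1]}}

```text
t: 7.38
position: [617.3, 153.4, 165.4]
tool_rot: [0.001, 0.999, -0.044, -0.002]
force: [-0.5, 0.3, -1.4]
width: 19.3
```

>>> {"op": "send_rows", "data": {"motion": [0, 0.1, -0.5, 0, -0.1, 0, 0.15, -1, 0, -0.18, 0, 0.15, -1, 0, -0.18]}}

```text
t: 7.75
position: [632.5, 54.3, 165.7]
tool_rot: [0.0, 0.991, -0.137, -0.001]
force: [-0.5, 0.6, -1.6]
width: 19.6
```

>>> {"op": "send_rows", "data": {"motion": [0, 0.1, -0.5, 0, 0, 0, 0.15, -0.87, 0, 0, 0, 0.15, -0.87, 0, 0]}}

```text
t: 8.12
position: [647.7, -31.2, 166.0]
tool_rot: [-0.0, 0.991, -0.136, -0.001]
force: [-0.5, 1.0, -1.3]
width: 19.4
```

Run:
```python
from h import *
o=manip.get_obs(); print(o['t'],r(o['position']),r(o['qpos']),r(o['tool_rot']),r(o['force']),r(o['width']))
a=snap('wrist','w2')
for t in ['vial','vial_middle','reader','roll_pad','reader_home']:
    print(t,[(r(d['location']),round(d['conf'],2)) for d in viewer.pinpoint(t,'wrist')][:3])
o=manip.get_obs(); print(o['t'],r(o['position']),r(o['tool_rot']),r(o['force']),r(o['width']))
```

```text
8.125 [647.68, -31.187, 165.98] [-0.136, 0.317, 1.165, 0.001, 1.662, 1.708] [-0.0, 0.991, -0.136, -0.001] [-0.465, 0.952, -1.278] 19.441
vial [([686.8, -5.4, 36.3], 0.69)]
vial_middle [([657.8, -1.6, 37.5], 0.92)]
reader [([668.9, 30.5, 0.8], 0.82)]
roll_pad [([649.5, -28.1, 132.5], 0.71)]
reader_home [([677.7, 66.9, 36.9], 0.72)]
8.425 [647.55, -29.143, 167.371] [-0.0, 0.991, -0.134, -0.0] [-1.283, -0.8, -1.785] 18.893
```

View pics/w2.png

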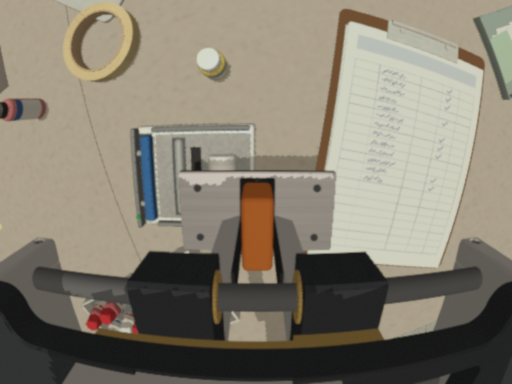

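The pad is held parallel to the reader, its front third over the vial (vial edge visible at (222,160)). Descending.

>>> {"op": "send_rows", "data": {"motion": [0, 0, 0, -0.4, 0, 0, 0, 0, -0.65, 0, 0, 0, 0, -0.7, 0, 0, 0, 0, -0.72, 0, 0, 0, 0, -0.72, 0]}}

```text
t: 9.05
position: [648.6, -31.0, 97.2]
tool_rot: [0.0, 0.991, -0.135, 0.001]
force: [-0.4, 0.3, -1.2]
width: 19.7
```

>>> {"op": "send_rows", "data": {"motion": [0, 0, 0, -0.01, 0, 0, 0, 0, -0.02, 0, 0, 0, 0, -0.03, 0, 0, 0, 0, -0.03, 0]}}

```text
t: 9.55
position: [647.5, -31.1, 92.4]
tool_rot: [0.0, 0.991, -0.136, -0.0]
force: [0.5, 0.1, -2.5]
width: 19.3
```

>>> {"op": "send_rows", "data": {"motion": [0, 0, 0, -0.01, 0, 0, 0, 0, -0.02, 0, 0, 0, 0, -0.03, 0, 0, 0, 0, -0.03, 0]}}

```text
t: 10.05
position: [647.5, -31.0, 89.3]
tool_rot: [0.0, 0.991, -0.135, -0.0]
force: [0.6, 0.4, -1.6]
width: 19.4
```

>>> {"op": "send_rows", "data": {"motion": [0, 0, 0, -0.005, 0, 0, 0, 0, -0.01, 0, 0, 0, 0, -0.01, 0]}}

```text
t: 10.42
position: [647.7, -31.0, 88.7]
tool_rot: [-0.0, 0.991, -0.135, 0.0]
force: [-0.5, 0.1, -0.7]
width: 19.4
```

>>> {"op": "send_rows", "data": {"motion": [0, 0, 0, -0.005, 0, 0, 0, 0, -0.01, 0, 0, 0, 0, -0.01, 0]}}

```text
t: 10.8
position: [647.9, -31.0, 88.5]
tool_rot: [-0.0, 0.991, -0.135, 0.001]
force: [-1.3, -0.1, 4.3]
width: 19.6
```

>>> {"op": "send_rows", "data": {"motion": [0, 0, 0, -0.005, 0, 0, 0, 0, -0.005, 0]}}

```text
t: 11.05
position: [648.0, -30.9, 88.4]
tool_rot: [-0.0, 0.991, -0.135, 0.001]
force: [-1.5, 1.3, 5.9]
width: 19.7
```

>>> {"op": "send_rows", "data": {"motion": [0, 0, 0, -0.005, 0, 0, 0, 0, -0.01, 0, 0, 0, 0, -0.01, 0]}}

```text
t: 11.42
position: [648.2, -30.8, 88.2]
tool_rot: [-0.0, 0.991, -0.135, 0.001]
force: [-1.9, 0.5, 8.4]
width: 19.7
```

>>> {"op": "send_rows", "data": {"motion": [0, 0.011, 0.038, -0.004, 0, 0, 0.022, 0.077, -0.004, 0, 0, 0.033, 0.115, -0.004, 0, 0, 0.044, 0.154, -0.004, 0, 0, 0.054, 0.192, -0.004, 0, 0, 0.054, 0.192, -0.004, 0]}}

```text
t: 12.18
position: [653.9, -11.1, 88.4]
tool_rot: [-0.001, 0.991, -0.135, 0.002]
force: [-3.5, 0.7, 9.7]
width: 19.4
```

>>> {"op": "send_rows", "data": {"motion": [0, 0.01, 0.04, -0.004, 0, 0, 0.02, 0.08, -0.005, 0, 0, 0.028, 0.118, -0.005, 0, 0, 0.038, 0.157, -0.005, 0, 0, 0.047, 0.195, -0.005, 0, 0, 0.047, 0.195, -0.005, 0]}}

```text
t: 12.92
position: [659.3, 8.2, 88.5]
tool_rot: [-0.001, 0.991, -0.135, 0.003]
force: [-2.0, 0.4, 10.4]
width: 19.1
```

Run:
```python
from h import *
o=manip.get_obs(); print(o['t'],r(o['position']),r(o['tool_rot']),r(o['force']),r(o['ft_torque']))
a=snap('wrist','w3')
for c in ['wrist']:
  for t in ['vial','vial_middle','roll_pad']:
    print(c,t,[(r(d['location']),round(d['conf'],2)) for d in viewer.pinpoint(t,c)][:3])
b=snap('side','s3'); print([(r(d['location']),round(d['conf'],2)) for d in viewer.pinpoint('vial_middle','side')][:3])
A=cv2.resize(a[90:290,120:380],None,fx=2,fy=2); B=cv2.resize(b[140:220,220:320],None,fx=2.6,fy=2.6)
o=np.zeros((400,790,3),np.uint8); o[:,:520]=A; o[:B.shape[0],525:525+B.shape[1]]=B; cv2.imwrite('pics/c3.png',o[:,:,::-1])
```

```text
12.925 [659.271, 8.172, 88.481] [-0.001, 0.991, -0.135, 0.003] [-2.001, 0.367, 10.443] [0.47, 0.339, -0.015]
wrist vial [([691.5, 11.7, 37.4], 0.52)]
wrist vial_middle [([658.2, 9.1, 91.0], 0.51)]
wrist roll_pad [([656.6, 10.9, 52.9], 0.69)]
[([665.8, 25.9, 39.0], 0.47)]
```

View pics/c3.png

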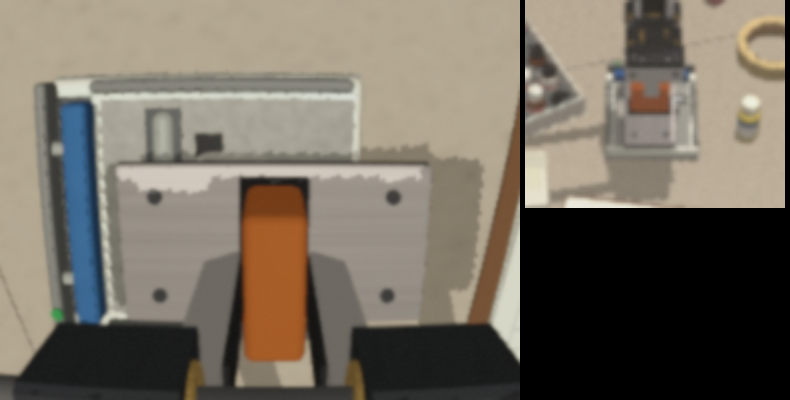

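>>> {"op": "send_rows", "data": {"motion": [0, 0.013, 0.048, -0.003, 0, 0, 0.026, 0.097, -0.003, 0, 0, 0.038, 0.145, -0.003, 0, 0, 0.05, 0.193, -0.003, 0, 0, 0.065, 0.24, -0.003, 0, 0, 0.078, 0.29, -0.003, 0, 0, 0.09, 0.34, -0.003, 0]}}

```text
t: 14.1
position: [668.8, 41.5, 88.7]
tool_rot: [-0.0, 0.991, -0.136, 0.003]
force: [-0.8, 0.4, 9.2]
width: 19.3
```

>>> {"op": "send_rows", "data": {"motion": [0, 0.01, 0.039, 0, 0, 0, 0.021, 0.077, 0, 0, 0, 0.026, 0.096, 0, 0]}}

```text
t: 14.48
position: [671.5, 50.4, 88.7]
tool_rot: [0.001, 0.991, -0.136, 0.003]
force: [-0.6, -1.6, 10.2]
width: 19.5
```

>>> {"op": "send_rows", "data": {"motion": [0, 0.01, 0.039, 0, 0, 0, 0.021, 0.077, 0, 0, 0, 0.026, 0.096, 0, 0]}}

```text
t: 14.85
position: [674.3, 60.3, 88.7]
tool_rot: [0.0, 0.991, -0.136, 0.004]
force: [-0.5, -0.3, 9.2]
width: 19.2
```

>>> {"op": "send_rows", "data": {"motion": [0, 0.01, 0.039, -0.004, 0, 0, 0.021, 0.077, -0.005, 0, 0, 0.026, 0.096, -0.005, 0]}}

```text
t: 15.22
position: [677.1, 70.3, 88.6]
tool_rot: [-0.0, 0.991, -0.135, 0.004]
force: [0.3, 0.8, 11.0]
width: 19.3
```

>>> {"op": "send_rows", "data": {"motion": [0, 0.01, 0.039, -0.002, 0, 0, 0.021, 0.077, -0.002, 0, 0, 0.026, 0.096, -0.002, 0]}}

```text
t: 15.6
position: [680.0, 80.1, 88.6]
tool_rot: [-0.0, 0.991, -0.135, 0.004]
force: [0.1, -0.5, 10.4]
width: 19.5
```

>>> {"op": "send_rows", "data": {"motion": [0, 0.01, 0.039, 0, 0, 0, 0.021, 0.077, 0, 0, 0, 0.026, 0.096, 0, 0]}}

```text
t: 15.98
position: [682.7, 89.8, 88.6]
tool_rot: [-0.0, 0.991, -0.135, 0.005]
force: [0.1, 0.5, 10.9]
width: 19.7
```

>>> {"op": "send_rows", "data": {"motion": [0, 0.01, 0.039, -0.004, 0, 0, 0.021, 0.077, -0.004, 0, 0, 0.026, 0.096, -0.004, 0]}}

```text
t: 16.35
position: [685.0, 97.4, 88.2]
tool_rot: [0.002, 0.991, -0.136, 0.004]
force: [-0.3, -3.3, 11.7]
width: 19.1
```

>>> {"op": "send_rows", "data": {"motion": [0, 0.005, 0.02, -0.004, 0, 0, 0.011, 0.039, -0.004, 0, 0, 0.014, 0.05, -0.004, 0]}}

```text
t: 16.73
position: [686.2, 101.4, 88.1]
tool_rot: [0.002, 0.991, -0.136, 0.004]
force: [-1.3, -3.0, 12.5]
width: 19.3
```

>>> {"op": "send_rows", "data": {"motion": [0, 0.005, 0.02, 0, 0, 0, 0.011, 0.039, 0, 0, 0, 0.014, 0.05, 0, 0]}}

```text
t: 17.1
position: [687.5, 106.0, 88.0]
tool_rot: [0.002, 0.991, -0.136, 0.004]
force: [-1.2, -5.0, 12.7]
width: 19.3
```

>>> {"op": "send_rows", "data": {"motion": [0, 0.005, 0.02, 0, 0, 0, 0.011, 0.039, 0, 0, 0, 0.014, 0.05, 0, 0]}}

```text
t: 17.48
position: [688.5, 109.7, 87.8]
tool_rot: [0.004, 0.991, -0.136, 0.004]
force: [-2.5, -6.8, 11.4]
width: 19.4
```

>>> {"op": "send_rows", "data": {"motion": [0, 0.005, 0.02, 0, 0, 0, 0.011, 0.039, 0, 0, 0, 0.014, 0.05, 0, 0]}}

```text
t: 17.85
position: [689.8, 114.7, 87.6]
tool_rot: [0.004, 0.991, -0.136, 0.003]
force: [-2.1, -7.1, 11.7]
width: 19.3
```

Run:
```python
from h import *
o=manip.get_obs(); print(o['t'],r(o['position']),r(o['tool_rot']),r(o['force']),r(o['ft_torque']))
a=snap('wrist','w4'); b=snap('side','s4')
A=cv2.resize(a[90:290,120:380],None,fx=2,fy=2); B=cv2.resize(b[140:220,220:320],None,fx=2.6,fy=2.6)
o=np.zeros((400,790,3),np.uint8); o[:,:520]=A; o[:B.shape[0],525:525+B.shape[1]]=B; cv2.imwrite('pics/c4.png',o[:,:,::-1])
```

```text
17.85 [689.801, 114.729, 87.583] [0.004, 0.991, -0.136, 0.003] [-2.145, -7.124, 11.71] [-2.071, 0.757, 0.042]
```

View pics/c4.png

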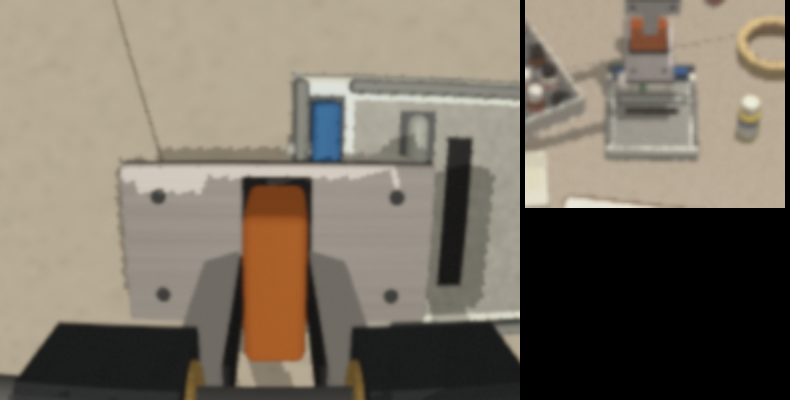

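>>> {"op": "send_rows", "data": {"motion": [0, 0.005, 0.02, -0.004, 0, 0, 0.011, 0.039, -0.004, 0, 0, 0.014, 0.05, -0.004, 0]}}

```text
t: 18.32
position: [691.1, 120.0, 86.9]
tool_rot: [0.003, 0.991, -0.136, 0.003]
force: [-2.2, -5.8, 11.5]
width: 19.0
```

>>> {"op": "send_rows", "data": {"motion": [0, 0, 0, 0.1, 0, 0, 0, 0, 0.4, 0, 0, 0, 0, 0.9, 0, 0, 0, 0, 0.9, 0]}}

```text
t: 18.82
position: [691.9, 125.0, 178.2]
tool_rot: [-0.001, 0.991, -0.135, 0.005]
force: [0.8, 0.7, -0.7]
width: 19.5
```

>>> {"op": "send_rows", "data": {"motion": [0, -0.3, 0.5, 0.2, 0, 0, -0.6, 0.8, 0.2, 0, 0, -0.6, 0.8, 0.2, 0]}}

```text
t: 19.2
position: [626.8, 207.0, 191.0]
tool_rot: [0.0, 0.991, -0.133, -0.002]
force: [-0.4, -0.9, -2.4]
width: 19.3
```

Run:
```python
from h import *
o=manip.get_obs(); print(o['t'],r(o['position']),r(o['tool_rot']),r(o['force']))
a=snap('wrist','w5'); b=snap('side','s5')
for c in ['wrist','side']:
  for t in ['vial','vial_middle','reader_home']:
    print(c,t,[(r(d['location']),round(d['conf'],2)) for d in viewer.pinpoint(t,c)][:3])
B=cv2.resize(b[150:210,240:300],None,fx=4.8,fy=4.8,interpolation=cv2.INTER_CUBIC)
o=np.zeros((384,800,3),np.uint8); o[:,:512]=a; o[:288,512:]=B; cv2.imwrite('pics/c5.png',o[:,:,::-1])
```

```text
19.2 [626.801, 207.025, 191.015] [0.0, 0.991, -0.133, -0.002] [-0.364, -0.906, -2.358]
wrist vial [([703.4, 57.0, 36.9], 0.68)]
wrist vial_middle [([678.0, 67.6, 35.9], 0.59)]
wrist reader_home [([677.2, 64.8, 36.8], 0.77)]
side vial [([703.6, 63.1, 35.5], 0.47)]
side vial_middle [([678.8, 71.0, 36.4], 0.71)]
side reader_home [([677.3, 67.8, 34.2], 0.71)]
```

View pics/c5.png

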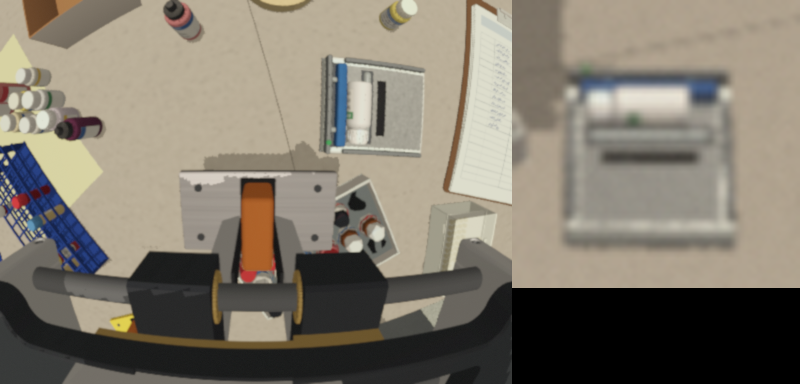

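The vial lies home: at wrist (358,110), between the blue stop (342) and the bar (368). Next I set the pad back at its original, clear spot.

>>> {"op": "send_rows", "data": {"motion": [0, -0.1, 0.5, -0.2, 0.15, 0, -0.2, 1, -0.4, 0.3, 0, -0.2, 1, -0.4, 0.38, 0, -0.2, 1, -0.4, 0.38]}}

```text
t: 20.1
position: [609.4, 304.3, 152.3]
tool_rot: [0.0, 0.998, 0.063, -0.0]
force: [0.3, 0.8, -2.1]
width: 19.7
```

>>> {"op": "send_rows", "data": {"motion": [0, -0.19, 0.48, 0, 0, 0, -0.19, 0.48, -0.4, 0, 0, -0.19, 0.48, -0.8, 0, 0, -0.19, 0.48, -1, 0, 0, -0.19, 0.48, -1, 0, 0, -0.19, 0.48, -1, 0]}}

```text
t: 20.85
position: [592.0, 352.5, 55.3]
tool_rot: [-0.001, 0.998, 0.063, 0.002]
force: [0.2, 0.4, -2.2]
width: 19.5
```

>>> {"op": "send_rows", "data": {"motion": [0, 0, 0, -0.06, 0, 0, 0, 0, -0.12, 0, 0, 0, 0, -0.12, 0, 0, 0, 0, -0.12, 0]}}

```text
t: 21.35
position: [590.3, 352.3, 40.8]
tool_rot: [0.0, 0.998, 0.063, -0.0]
force: [-0.4, 0.5, -1.3]
width: 19.2
```

>>> {"op": "send_rows", "data": {"motion": [0, 0, 0, -0.01, 0, 0, 0, 0, -0.02, 0, 0, 0, 0, -0.02, 0, 0, 0, 0, -0.02, 0]}}

```text
t: 21.85
position: [590.3, 352.2, 38.9]
tool_rot: [0.0, 0.998, 0.063, -0.0]
force: [0.3, -0.3, -2.1]
width: 19.1
```

>>> {"op": "send_rows", "data": {"motion": [0, 0, 0, -0.01, 0, 0, 0, 0, -0.015, 0, 0, 0, 0, -0.015, 0]}}

```text
t: 22.22
position: [590.5, 352.2, 37.9]
tool_rot: [-0.0, 0.998, 0.063, 0.0]
force: [-0.4, -1.0, 1.1]
width: 19.4
```

>>> {"op": "send_rows", "data": {"motion": [0, 0, 0, -0.005, 0, 0, 0, 0, -0.005, 0]}}

```text
t: 22.48
position: [590.6, 352.1, 37.7]
tool_rot: [0.0, 0.998, 0.063, 0.0]
force: [-2.0, -1.9, 2.6]
width: 19.3
```

>>> {"op": "send_rows", "data": {"motion": [0.6, 0, 0, 0, 0, 0.6, 0, 0, 0, 0, 0.6, 0, 0, 0, 0, 0.6, 0, 0, 0, 0]}}

```text
t: 22.98
position: [590.3, 352.3, 36.7]
tool_rot: [0.0, 0.998, 0.063, -0.0]
force: [0.6, 0.7, 0.3]
width: 54.9
```

>>> {"op": "send_rows", "data": {"motion": [0.6, 0, 0, 0.2, 0, 0.6, 0, 0, 0.7, 0, 0.6, 0, 0, 1, 0, 0.6, 0, 0, 1, 0]}}

```text
t: 23.48
position: [592.6, 353.4, 142.9]
tool_rot: [-0.002, 0.998, 0.063, 0.005]
force: [-0.2, 1.2, 1.0]
width: 56.4
```

>>> {"op": "send_rows", "data": {"motion": [0.6, -0.4, 0, 0.5, 0, 0.6, -0.7, 0, 0.7, 0, 0.6, -0.7, 0, 0.7, 0]}}

```text
t: 23.85
position: [519.6, 353.0, 209.1]
tool_rot: [-0.001, 0.998, 0.064, 0.002]
force: [0.5, 0.1, 0.1]
width: 56.3
```

Run:
```python
from h import *
o=manip.get_obs(); print(o['t'],r(o['position']),r(o['force']),r(o['width']))
a=snap('wrist','w6')
for t in ['vial_middle','roll_pad','pad_grip']:
    print(t,[(r(d['location']),round(d['conf'],2)) for d in viewer.pinpoint(t,'wrist')][:3])
b=snap('side','s6'); print([(r(d['location']),round(d['conf'],2)) for d in viewer.pinpoint('vial_middle','side')])
B=cv2.resize(b[90:210,180:320],(288,247))
o=np.zeros((384,800,3),np.uint8); o[:,:512]=a; o[:247,512:]=B; cv2.imwrite('pics/c6.png',o[:,:,::-1])
```

```text
23.85 [519.609, 352.967, 209.092] [0.458, 0.067, 0.088] 56.324
vial_middle [([676.1, 66.5, 34.6], 0.85), ([785.7, -20.8, -3.1], 0.19)]
roll_pad [([588.3, 354.7, -0.8], 0.63), ([424.4, 464.6, 1.7], 0.63)]
pad_grip [([592.7, 350.1, 36.1], 0.96), ([418.3, 456.4, 35.6], 0.78)]
[([677.3, 72.3, 35.1], 0.58)]
```

View pics/c6.png

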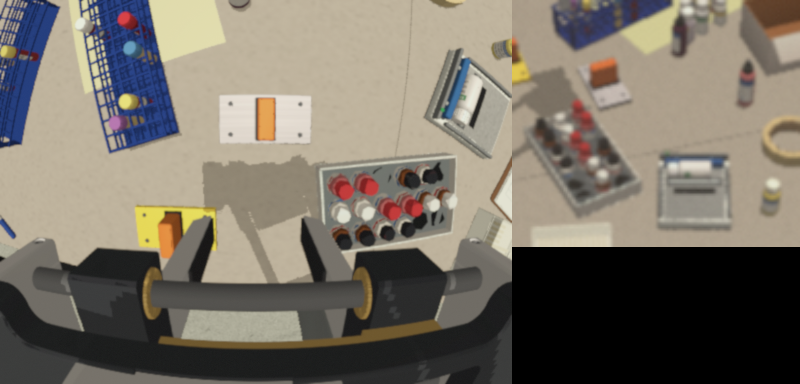

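The pad lies flat at (265,120), the vial is home at (470,90), and nothing else has been disturbed. I'll let the arm settle, then hand in.

>>> {"op": "send_rows", "data": {"motion": [0.6, 0, 0, 0, 0, 0.6, 0, 0, 0, 0]}}

```text
t: 24.4
position: [520.6, 352.1, 206.3]
tool_rot: [0.0, 0.998, 0.063, -0.0]
force: [-0.4, 0.2, 0.2]
width: 56.5
```

```bash
python3 -c "
from station import manip
print(manip.finish_job())"
```

```text
the job is handed in; nothing more can be done
None
```

The vial is home between the bar and the blue stop, and the pad is back flat on the bench, let go. I handed the job in at about 24 s.

- **Rolling:** I took the orange-gripped pad on the light plate, not the yellow look-alike. I rolled the vial over the bar and against the stop with about 10–14 N on top. Drag on the pad rose to about 7.5 N and then levelled off as the sole began to slip.
- **Stop travel:** I did not measure it directly. I take it to have been fully in from that drag and from the narrowed gap behind the stop in the wrist picture.
- **Vial position:** The wrist camera put its middle at (676, 67) and the side camera at (677, 72). Home is about (677, 66), so the side reading is about 6 mm further along than home. Both pictures show the vial lying between bar and stop.
- **Pad and surroundings:** The pad is back near its starting place at about (589, 354), and nothing else looked disturbed. The gripper is open and clear of everything.

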